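Take the setting-board length with the tape measure and lock it

ROBOT

A 6-joint arm with a two-finger parallel gripper is mounted at the origin on a cart in front of the work surface, level with it; the furniture and walls round the work are solid. World frame = base frame: x ahead of the robot, y to its left, z up, the work surface at z = 0. Lengths are in m, angles in rad, forces in N, time in s.
With the tool pointing down it reaches from about 0.375 to 0.975 m from the base axis. Payload 3.8 kg.
Tool frame: the origin (TCP) lies midway between the tips of the shut fingers; the grasp point (between the pads) lies 19 mm behind it; z points along the fingers, y is the line along which they close (so a half turn about z gives the same grasp; the last joint's range is limited). The gripper opens to 85 mm and grips with 20 to 120 N. Pads are 22 mm wide; open, the fingers measure 114 mm over their backs; the gripper's body (76 mm by 85 mm) begins 54 mm behind the grasp point. The pads swing forward as they close: fully open they stand 13 mm farther back than shut.
Start: joints at [1.27, 0.264, 1.604, -0, 1.274, -0.037], TCP at [0.176, 0.652, 0.231] pointing down, gripper open.
Joint ranges: [-2.63, 2.63], [-0.94, 2.18], [0.31, 2.57], [-1.31, 4.45], [0, 2.66], [-2.55, 2.55]. Speed limits (rad/s): [2.57, 2.57, 3.14, 3.14, 3.14, 3.14].

INTERFACE

Orientations are given as a rotation vector (axis times angle).
In Python, from workcell import bot gives the robot as it stands.
- The arm moves only by the tool jog_arm, never from a script. Its argument "motion" is a list of rows, each a list of 5 numbers: the opening, from -1 (shut) to 1 (fully open), then the shift along the tool's x, y, z in mm, then the turn about the tool's z in degrees. In form: [[claw, x, y, z, twist], ...]. A call has 1 to 10 rows; each row shifts and turns the commanded pose from where the row before left it, along the tool's axes as they then stand; what a row does not reach is not made up. A row lasts 1/12 s, in which the tool goes at most 41.7 mm and 7.16 degrees, less where a joint would pass 70% of its speed; a pose out of reach is approached as far as the arm can. A call with a gripper value outside its range is refused whole. The fingers move at their own pace and stop on an object; "force" is the grip in N (left out, the last holds). Time passes only in rows, so rows that do not move let the fingers close. It gives the time, the measured TCP pose, the force, the opening and the grip force at its end, in the units of the state.
- bot.read_state(): the state, without advancing time (a new reading comes with each control period).
- bot.read_camera(name): name is "side" or "top" or "wrist"; returns (picture, depth): 400x640x3 uint8, red, green, blue; 400x640 float32, m along the optical axis (not along the pixel's ray), 0 where there is no reading.
- bot.get_calibration(name): a dict with "vfov" (degrees; the focal length in pixels is half the picture's height over the tangent of half this angle, whatever the lens; pixels are square), "cx", "cy" (the principal point, pixels), "rvec" (rotation vector, rad) and "tvec" (3), from world to camera coordinates, as OpenCV has them; the wrist camera has in their place "tool_from_camera" (4x4, takes a point from camera to tool coordinates, whose origin is the TCP and whose axes are the flange's). Camera axes: x right, y down, z forward; pixel columns grow to the right and rows downward; lengths in m; the calibration is good to about 2 mm. A picture is of the moment at which its call begins: read the wrist's pose just before it. get_calibration takes no time and is no camera call.
- bot.finish_job(): hands the job in; it is judged then, once.
The state is a dict: "time": time; "q": joint angles; "joint_vel": joint speeds; "joint_torque": joint torques, N m; "tool_pos": TCP position; "tcp_rot": TCP orientation; "wrist_force": force on the tool from outside, world axes, zero at the start; "torque": the same for the moment, N m; "width": opening from 0.0 (shut) to 1.0 (fully open); "grip_force": force on a finger pad.
Only numpy, scipy, OpenCV 4.12 (cv2) and the standard library are available. Lean on these libraries where they do the work, as an engineer would, in place of code of your own. Each camera call takes 0.05 s, during which the arm holds its last target. There are 200 camera calls.

TASK

Take the length of the setting board with the tape measure: hook its end over the far side of the aluminium edge strip, back the case away against the spring until its heel rests gently against the stop block, and, keeping it there, press the case straight down until the lock shoe underneath is fully home. Then let go, leaving the tape standing locked with the hook still on the strip and the heel still at the stop. Never push hard and leave the other things on the bench alone.

Things in the scene. Friction and masses are not known exactly. Their poses are not given: they have to be found in the camera images.
- tape_grip (a point): Tape measure, grey case 85 x 34 x 54 mm (long x wide x tall) standing on a black shoe; grasp it across its 34 mm width, the two flat sides. This point is the centre of the whole tape: on the bench it is 30 mm above what the unlocked tape stands on, the case top 30 mm above the point, nose 42.5 mm and heel 42.5 mm from it. x axis: along the blade towards the hook; z up. Mass about 0.28 kg (varies by a quarter).
- heel (a point): Middle of the flat rear end (heel) of the tape case, 20 mm above the underside of the unlocked shoe; moves with the case; x axis points to the hook.
- hook (a point): Inner face of the end hook (the face towards the case), half-way down the hook. The hook is a steel lip 3 mm thick, 22 mm wide, hanging 13 mm down below the blade (6.5 mm below this point). With the blade drawn in, this face is 24 mm in front of the nose; the gap between nose and hook is open from below. The blade's underside is 25 mm above what the unlocked tape stands on, so the hook's lower end is 12 mm above it.
- edge (a point): Middle of the upper far edge of the aluminium edge strip fixed on the setting board: the hook's inner face belongs against this far face, below this point. Strip 6 mm thick, 62 mm long across, its top 18 mm above the board's top (30 mm above the bench). x axis: along the board from the stop to the strip and beyond, the way the hook must point; y along the strip; z up.
- blade (a joint): How far the blade is drawn out, m: 0 drawn in, 0.056 the limit. The spring pulls it in with 4 N at 0, growing to 6.2 N at the limit.
- shoe (a joint): How far the lock shoe under the case is pressed in, m: 0 out (unlocked), 0.004 fully home (the case is then 4 mm lower). It yields to about 8 N in all, the tape's own weight included, and stays where it is left. Only fully home does it clamp and lock the blade; before that the blade runs free. Once home it gives no further and the force climbs at once: 15 to 20 N of pressing is ample.
- match_box: Bystander: red matchbox 35 x 52 x 14 mm, loose; origin under its centre.
- eraser: Bystander: white eraser 20 x 45 x 11 mm, loose; origin under its centre.
- wagon_grey: Bystander: grey model goods wagon 28 x 111 x 26 mm, loose; origin under its centre.
- gauge_block: Bystander: steel gauge block 16 x 40 x 16 mm, loose; origin under its centre.
- tape: The tape measure's case as a solid; origin 30 mm below point tape_grip, same axes. (Its lower block, 85 x 34 x 28 mm, which has the heel, is called tape_c0.)
- board: The fixed plywood setting board, 260 x 76 x 12 mm, with edge strip and stop; origin on the bench, 91 mm behind the strip's far face. Beyond the strip (+x): only its foot, 3 mm high, 16 mm wide, and 44 mm of board. The stop is a block 34 x 56 x 28 mm with a steel face, clamped on the middle line, its face 131 to 157 mm behind the strip's far face: where is not measured, find it by feel or by eye.
Things that resemble listed ones, but are neither listed nor needed, are in the scene too. Of the things that look like the tape, the larger one is meant.

How it is judged:
On the way, in this order (a step that is already met when the one before it is completed fails the run):
1. the unlocked tape's hook pulls on the far side of the edge strip and the blade is drawn out by more than 8 mm (contact force between blade and board above 2.5 N and value of joint blade above 0.008 m and value of joint shoe below 0.002 m and x of hook in the frame of edge between -0.002 and 0.002 m and y of hook in the frame of edge between -0.02 and 0.02 m and z of hook in the frame of edge below 0.004 m), for 0.2 s.
2. still hooked and unlocked, the heel rests against the stop block with more than 1 N (contact force between blade and board above 2.5 N and contact force between tape_c0 and board above 1 N and value of joint shoe below 0.002 m and x of hook in the frame of edge between -0.002 and 0.002 m and y of hook in the frame of edge between -0.02 and 0.02 m and z of hook in the frame of edge below 0.004 m), for 0.2 s.
3. the shoe is pressed fully home (over 3.5 mm) while the hook is on the strip and the heel still presses on the stop with more than 0.5 N (value of joint shoe above 0.0035 m and contact force between tape_c0 and board above 0.5 N and x of hook in the frame of edge between -0.002 and 0.002 m and y of hook in the frame of edge between -0.02 and 0.02 m and z of hook in the frame of edge below 0.004 m), for 0.2 s.
At the end, for the whole second after the job is handed in: Shoe home (over 3.5 of its 4 mm), blade drawn out over 15 mm, hook's face within 2 mm of the strip's far face and below its top (so the heel is still at the stop), heel within 15 mm of the board's middle line, tape upright, along the board within 0.08 rad, at rest, released (value of joint shoe above 0.0035 m and value of joint blade above 0.015 m and x of hook in the frame of edge between -0.002 and 0.002 m and y of hook in the frame of edge between -0.02 and 0.02 m and z of hook in the frame of edge below 0.004 m and y of heel in the frame of edge between -0.015 and 0.015 m and angle between the x axis of heel and the x axis of edge, either way round below 0.08 rad and angle between tape's own z axis and vertical below 0.06 rad and linear speed of tape below 0.005 m/s); the robot touches nothing.
It fails at once if the case pushes on the stop block with more than 18 N (contact force between tape_c0 and board above 18 N).
It fails at once if the hook pulls or knocks on the board or strip with more than 18 N (contact force between blade and board above 18 N).
It fails at once if the tape is pressed down with more than 35 N (contact force between shoe and board above 35 N).
It fails at once if a bystander is moved by more than 15 mm (distance of any of match_box, eraser, wagon_grey, gauge_block from where it was at the start of the episode above 0.015 m).
It also fails if it takes over 67 s, if anything falls off the work surface, if the arm or the gripper's body presses on something with over 40 N, if the wrist force passes 120 N, or if a joint passes its speed limit or range.

## Working session

There is one attempt and no reset: what is moved stays moved. The work goes in short steps, Python scripts to look and compute and a tool call to move; the robot and the scene stay as the last step left them, time stands still between calls to the robot, and variables do not carry over. Pictures are saved under pics/ and viewed, at most 10 in all, crops included, and the job is handed in when it is done.

Besides the shell and the picture viewer there is one more tool, called after "Emit:" as a command line: name --pt "numbers of a row" for each row, then --argument value for the rest. jog_arm: Moves the arm, as the interface text tells. Its arguments: {"type":"object","properties":{"motion":{"type":"array"},"force":{"type":"number"}},"required":["motion"]}

```bash
mkdir -p pics; cat > h.py <<'E'
import numpy as np, cv2
from workcell import bot
from scipy.spatial.transform import Rotation as R
def cam(n):
    s=bot.read_state(); im,d=bot.read_camera(n); c=bot.get_calibration(n)
    f=im.shape[0]/2/np.tan(np.radians(c['vfov'])/2)
    if 'rvec' in c:
        Rm=R.from_rotvec(np.array(c['rvec']).ravel()).as_matrix(); t=np.array(c['tvec']).ravel()
        A=Rm.T; b=-Rm.T@t
    else:
        T=np.array(c['tool_from_camera']); Rt=R.from_rotvec(s['tcp_rot']).as_matrix()
        A=Rt@T[:3,:3]; b=Rt@T[:3,3]+np.array(s['tool_pos'])
    np.savez(f'pics/{n}.npz',im=im,d=d,A=A,b=b,f=f,cx=c['cx'],cy=c['cy'])
    return im
def load(n): return np.load(f'pics/{n}.npz')
def px(Z,u,v,z=None):
    r=np.array([(u-Z['cx'])/Z['f'],(v-Z['cy'])/Z['f'],1.])
    w=Z['A']@r
    k=Z['d'][int(round(v)),int(round(u))] if z is None else (z-Z['b'][2])/w[2]
    return Z['b']+k*w
def save(im,name,box=None,s=1):
    if box: im=im[box[1]:box[3],box[0]:box[2]]
    cv2.imwrite('pics/'+name,cv2.resize(im[:,:,::-1],None,fx=s,fy=s,interpolation=cv2.INTER_CUBIC))
def st():
    s=bot.read_state()
    for k in('time','tool_pos','tcp_rot','wrist_force','width','grip_force'):print(k,np.round(s[k],4))
    print(R.from_rotvec(s['tcp_rot']).as_matrix().round(3))
E
python3 - <<'E'
from h import *
save(cam('top'),'top1.png'); save(cam('side'),'side1.png'); st()
print({k:np.round(v,3) for k,v in bot.get_calibration('top').items()}, bot.get_calibration('wrist'))
E
```

```text
time 0.1
tool_pos [0.1758 0.651  0.2301]
tcp_rot [-0.4131 -3.114   0.0032]
wrist_force [-0.1071  0.2746 -0.1453]
width 0.9973
grip_force 0.0
[[-0.965  0.261 -0.001]
 [ 0.261  0.965 -0.002]
 [ 0.    -0.002 -1.   ]]
{'vfov': np.float64(46.989), 'cx': np.float64(316.213), 'cy': np.float64(198.863), 'rvec': array([ 2.121, -2.138,  0.15 ]), 'tvec': array([-0.15 ,  0.522,  1.522])} {'vfov': 71.48255711026897, 'cx': 320.4480008122267, 'cy': 205.4577397923125, 'tool_from_camera': array([[ 3.32700605e-04, -9.45845601e-01, -3.24616680e-01,
         8.28563630e-02],
       [ 9.99999856e-01,  4.51190094e-04, -2.89743610e-04,
        -9.82178139e-06],
       [ 4.20516549e-04, -3.24616537e-01,  9.45845615e-01,
        -1.42219598e-01],
       [ 0.00000000e+00,  0.00000000e+00,  0.00000000e+00,
         1.00000000e+00]])}
```

View pics/top1.png

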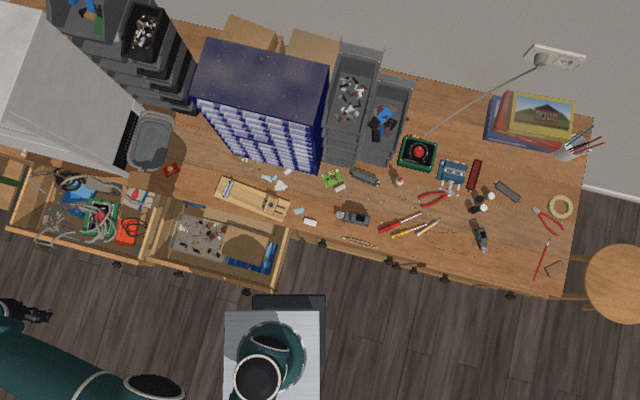

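View pics/side1.png

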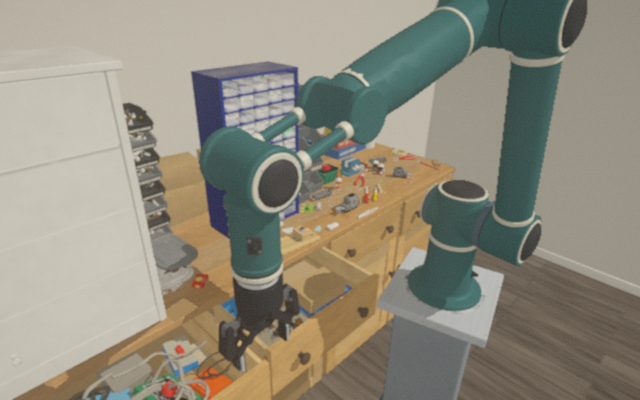

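Top view: the setting board is at about (252,197), with the strip or stop at its ends. Grey tape-like candidates are at (352,217), (365,176), (482,238) and (507,191). I'll enlarge the crop to tell them apart.

```bash
python3 - <<'E'
from h import *
Z=load('top'); im=Z['im']
save(im,'c1.png',(205,160,405,260),4)
a=cv2.resize(im[165:260,455:545][:,:,::-1],None,fx=4,fy=4,interpolation=cv2.INTER_CUBIC);cv2.imwrite('pics/c2.png',a)
for u,v in [(352,217),(365,176),(482,238),(507,191),(252,197),(222,187),(280,208)]: print(u,v,px(Z,u,v).round(3))
E
```

```text
352 217 [ 0.457 -0.273  0.054]
365 176 [ 0.605 -0.324  0.008]
482 238 [ 0.384 -0.703  0.045]
507 191 [ 0.546 -0.807  0.017]
252 197 [0.534 0.069 0.014]
222 187 [0.571 0.175 0.013]
280 208 [ 0.495 -0.028  0.012]
```

View pics/c1.png

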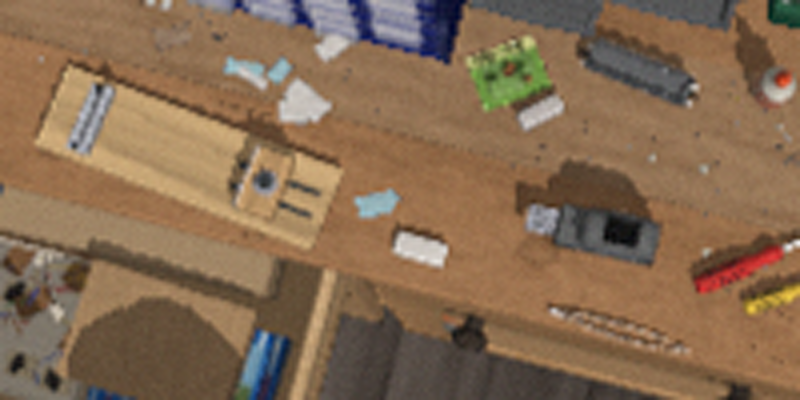

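View pics/c2.png

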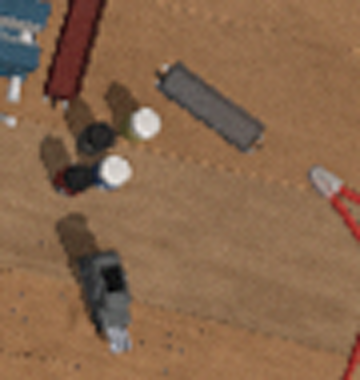

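Crop: the tape at (352,217) is the larger one, with hook and blade pointing left towards the board. The one at (482,238) is clearly smaller, so it is the decoy. (365,176) and (507,191) are flat wagons. On the board, the strip is at (227,189) and the stop block, with its knob, at (271,205). I'll move over the board and look with the wrist camera.

Emit:
jog_arm --pt "1 -34.3 -21.9 0 0" --pt "1 -34.3 -21.9 0 0" --pt "1 -34.3 -21.9 0 0" --pt "1 -34.3 -21.9 0 0" --pt "1 -34.3 -21.9 0 0" --pt "1 -34.3 -21.9 0 0" --pt "1 -34.3 -21.9 0 0" --pt "1 -34.3 -21.9 0 0" --pt "1 -34.3 -21.9 0 0" --pt "1 -34.3 -21.9 0 0"

```text
time: 0.93
tool_pos: [0.4507, 0.3489, 0.2309]
tcp_rot: [-0.413, -3.114, 0.001]
wrist_force: [0.5, 1.0, 0.2]
width: 0.999
grip_force: 0.0
```

Emit:
jog_arm --pt "1 0 0 0 7" --pt "1 0 0 0 7" --pt "1 0 0 0 7" --pt "1 0 0 0 7" --pt "1 0 0 0 7" --pt "1 0 0 0 7" --pt "1 0 0 0 7" --pt "1 0 0 0 7" --pt "1 0 0 0 7" --pt "1 0 0 0 7"

```text
time: 1.77
tool_pos: [0.4497, 0.3505, 0.2306]
tcp_rot: [-2.132, -2.307, 0.002]
wrist_force: [0.1, 0.1, 0.3]
width: 1.003
grip_force: 0.0
```

```bash
python3 - <<'E'
from h import *
Z=load('top'); st()
c=lambda u,v:(205+u/4,160+v/4)
for n,p,z in [('noseT',(565,207),.06),('noseB',(553,250),.06),('heelT',(660,212),.06),('heelB',(655,264),.06),('hook',(530,217),.025),('s1',(100,84),.03),('s2',(72,150),.03),('stopknob',(265,180),.04)]: print(n,px(Z,*c(*p),z).round(3))
E
```

```text
time 1.7667
tool_pos [0.4497 0.3505 0.2306]
tcp_rot [-2.1316e+00 -2.3075e+00  1.8000e-03]
wrist_force [0.1152 0.1426 0.2992]
width 1.0027
grip_force 0.0
[[-0.079  0.997 -0.001]
 [ 0.997  0.079 -0.001]
 [-0.001 -0.001 -1.   ]]
noseT [ 0.474 -0.254  0.06 ]
noseB [ 0.438 -0.243  0.06 ]
heelT [ 0.469 -0.333  0.06 ]
heelB [ 0.425 -0.328  0.06 ]
hook [ 0.47  -0.226  0.025]
s1 [0.588 0.144 0.03 ]
s2 [0.531 0.167 0.03 ]
stopknob [ 0.502 -0.001  0.04 ]
```

Emit:
jog_arm --pt "1 -38 4.3 0 1.5" --pt "1 -38 4.3 0 1.5" --pt "1 -38 4.3 0 1.5" --pt "1 -38 4.3 0 1.5" --pt "1 -38 4.3 0 1.5" --pt "1 -38 4.3 0 1.5" --pt "1 -38 4.3 0 1.5" --pt "1 0 0 0 0" --pt "1 0 0 0 0"

```text
time: 2.52
tool_pos: [0.4817, 0.0835, 0.2309]
tcp_rot: [-2.332, -2.105, 0.001]
wrist_force: [-0.3, 0.5, -0.2]
width: 0.999
grip_force: 0.0
```

```bash
python3 - <<'E'
from h import *
save(cam('wrist'),'w1.png'); st()
E
```

```text
time 2.5667
tool_pos [0.4817 0.0848 0.231 ]
tcp_rot [-2.3294 -2.1069  0.    ]
wrist_force [-0.4834  0.5451 -0.6465]
width 0.9995
grip_force 0.0
[[ 0.1    0.995 -0.   ]
 [ 0.995 -0.1    0.   ]
 [ 0.    -0.001 -1.   ]]
```

View pics/w1.png

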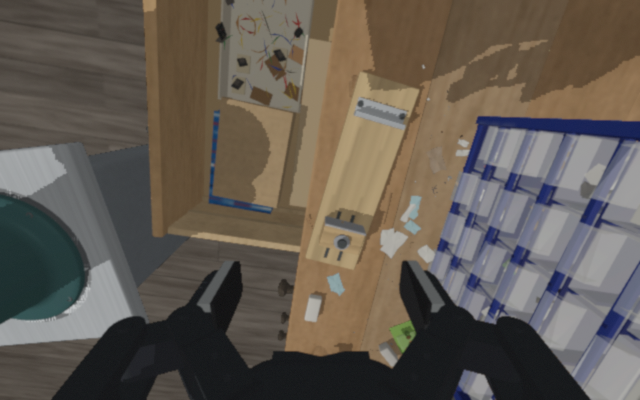

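Wrist view: the strip is at (382,112), the stop's steel face at about (346,218), and the blue cabinet lies to the right. I'll use the depth points to fix the strip and stop.

```bash
cat >> h.py <<'E'
def cloud(Z):
    v,u=np.mgrid[0:400,0:640]; r=np.stack([(u-Z['cx'])/Z['f'],(v-Z['cy'])/Z['f'],np.ones(u.shape)],-1)*Z['d'][...,None]
    return r@Z['A'].T+Z['b']
E
python3 - <<'E'
from h import *
Z=load('wrist'); P=cloud(Z)
print('bench',px(Z,330,60),'board',px(Z,365,170))
w=P[85:140,340:420].reshape(-1,3); s=w[(w[:,2]>.023)&(w[:,2]<.036)]
(c,sz,a)=cv2.minAreaRect(s[:,:2].astype(np.float32)); print('strip',len(s),c,sz,a,np.median(s[:,2])); print(cv2.boxPoints((c,sz,a)).round(4))
w=P[195:275,310:385].reshape(-1,3); s=w[(w[:,2]>.034)&(w[:,2]<.044)]
r=cv2.minAreaRect(s[:,:2].astype(np.float32)); print('stop',len(s),r,np.median(s[:,2])); print(cv2.boxPoints(r).round(4))
w=P[60:280,295:425].reshape(-1,3); s=w[(w[:,2]>.008)&(w[:,2]<.016)]
r=cv2.minAreaRect(s[:,:2].astype(np.float32)); print('board',len(s),r,np.median(s[:,2]))
save(Z['im'],'w1c.png',(295,55,435,285),2.6)
E
```

```text
bench [ 0.50828084  0.222636   -0.00500646] board [0.54168989 0.08601109 0.01120143]
strip 282 (0.559907078742981, 0.14825136959552765) (0.0059971497394144535, 0.06184982880949974) 68.5741958618164 0.02953266089550069
[[0.53   0.1568]
 [0.5876 0.1342]
 [0.5898 0.1397]
 [0.5322 0.1623]]
stop 946 ((0.5026844143867493, 0.0027833934873342514), (0.03422100096940994, 0.055948544293642044), 68.23100280761719) 0.03961810196153842
[[ 0.4704 -0.0027]
 [ 0.5223 -0.0235]
 [ 0.535   0.0083]
 [ 0.4831  0.029 ]]
board 9306 ((0.5297524333000183, 0.07119064778089523), (0.2598111927509308, 0.07630207389593124), 68.53905487060547) 0.011676562526585388
```

View pics/w1c.png

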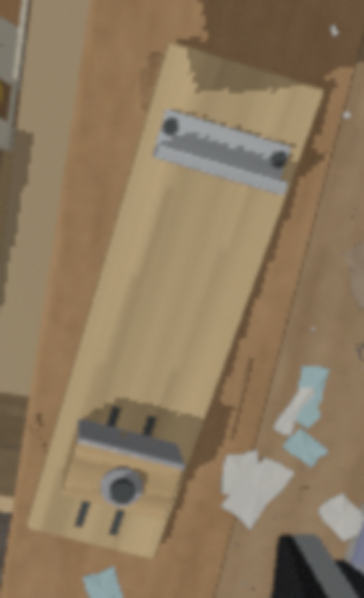

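Strip and stop agree with the given sizes. Edge E = (0.5610, 0.1511), board yaw 68.5°, and the stop face is 142 mm behind E. Next, the tape.

Emit:
jog_arm --pt "1 -41 1.2 0 0" --pt "1 -41 1.2 0 0" --pt "1 -41 1.2 0 0" --pt "1 -41 1.2 0 0" --pt "1 -41 1.2 0 0" --pt "1 -41 1.2 0 0" --pt "1 -41 1.2 0 0" --pt "1 -41 1.2 0 0" --pt "1 -41 1.2 0 0" --pt "1 -41 1.2 0 0"

```text
time: 3.4
tool_pos: [0.4545, -0.3242, 0.231]
tcp_rot: [-2.325, -2.113, -0.001]
wrist_force: [1.2, 1.2, 0.3]
width: 1.0
grip_force: 0.0
```

Emit:
jog_arm --pt "1 0 0 0 0" --pt "1 0 0 0 0" --pt "1 0 0 0 0"

```text
time: 3.65
tool_pos: [0.4543, -0.3224, 0.2307]
tcp_rot: [-2.325, -2.11, -0.001]
wrist_force: [-0.6, 0.6, -0.1]
width: 0.999
grip_force: 0.0
```

```bash
python3 - <<'E'
from h import *
im=cam('wrist'); save(im,'w2.png'); st()
Z=load('wrist'); P=cloud(Z); m=(P[...,2]>.045)&(P[...,2]<.065)&(abs(P[...,0]-.4515)<.08)&(abs(P[...,1]+.289)<.09)
s=P[m]; r=cv2.minAreaRect(s[:,:2].astype(np.float32)); print(len(s),r,np.median(s[:,2])); print(cv2.boxPoints(r).round(4))
m=(P[...,2]>.018)&(P[...,2]<.034)&(abs(P[...,0]-.46)<.04)&(P[...,1]>-.24)&(P[...,1]<-.19)
s=P[m]; 
if len(s): r=cv2.minAreaRect(s[:,:2].astype(np.float32)); print(len(s),r,np.median(s[:,2])); print(cv2.boxPoints(r).round(4))
E
```

```text
time 3.7
tool_pos [ 0.4543 -0.3219  0.2308]
tcp_rot [-2.3244e+00 -2.1113e+00 -8.0000e-04]
wrist_force [0.0677 0.4071 0.8501]
width 0.9972
grip_force 0.0
[[ 0.096  0.995 -0.001]
 [ 0.995 -0.096  0.001]
 [ 0.001 -0.001 -1.   ]]
1583 ((0.4547635614871979, -0.29880645871162415), (0.06587643176317215, 0.03434336557984352), 77.09620666503906) 0.058964261115192096
[[ 0.4307 -0.3271]
 [ 0.4641 -0.3347]
 [ 0.4789 -0.2705]
 [ 0.4454 -0.2629]]
304 ((0.47020941972732544, -0.23231130838394165), (0.019885294139385223, 0.021891647949814796), 76.979248046875) 0.026665015018063454
[[ 0.4573 -0.2395]
 [ 0.4786 -0.2445]
 [ 0.4831 -0.2251]
 [ 0.4618 -0.2202]]
```

View pics/w2.png

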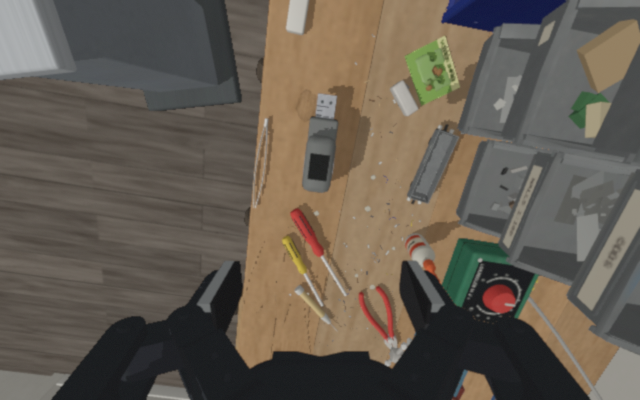

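Wrist view: the tape is at (320,155), hook end up at (325,100), wooden pencil at (262,160). The rectangle fits agree: tape centre (0.4569, -0.2904), yaw 77°. I'll part-open the gripper and go down to an intermediate height.

Emit:
jog_arm --pt "0.35 31.6 -0.4 0 3.7" --pt "0.35 0 0 20 3.7" --pt "0.35 0 0 36 0" --pt "0.35 0 0 36 0" --pt "0.35 0 0 28 0" --pt "0.35 0 0 0 0" --pt "0.35 0 0 0 0" --pt "0.35 0 0 0 0"

```text
time: 4.37
tool_pos: [0.4578, -0.2919, 0.113]
tcp_rot: [2.455, 1.956, 0.001]
wrist_force: [0.8, 0.5, 1.7]
width: 0.676
grip_force: 0.0
```

```bash
python3 - <<'E'
from h import *
st()
s=bot.read_state();A=R.from_rotvec(s['tcp_rot']).as_matrix()
print((A.T@(np.array([.4569,-.2904,.014])-s['tool_pos'])*1000).round(1), np.degrees(np.arctan2(A[1,0],A[0,0])))
E
```

```text
time 4.3667
tool_pos [ 0.4578 -0.2919  0.113 ]
tcp_rot [2.4555e+00 1.9563e+00 1.2000e-03]
wrist_force [0.8273 0.4809 1.6928]
width 0.6756
grip_force 0.0
[[ 0.223  0.975  0.002]
 [ 0.975 -0.223 -0.001]
 [-0.001  0.002 -1.   ]]
[ 1.3 -1.4 99. ] 77.08954231084556
```

Emit:
jog_arm --pt "0.35 1.3 -1.0 20 0" --pt "0.35 0 0 25 0" --pt "0.35 0 0 25 0" --pt "0.35 0 0 17 0" --pt "0.35 0 0 10 0" --pt "0.35 0 0 0 0" --pt "0.35 0 0 0 0" --pt "0.35 0 0 0 0"

```text
time: 5.03
tool_pos: [0.4575, -0.292, 0.0165]
tcp_rot: [2.456, 1.953, 0.002]
wrist_force: [0.3, 0.1, -0.2]
width: 0.675
grip_force: 0.0
```

Emit:
jog_arm --pt "-0.3 0 0 0 0" --pt "-0.3 0 0 0 0" --pt "-0.3 0 0 0 0" --pt "-0.3 0 0 0 0" --pt "-0.3 0 0 0 0" --pt "-0.3 0 0 0 0" --force 25

```text
time: 5.53
tool_pos: [0.4567, -0.2916, 0.0156]
tcp_rot: [2.457, 1.954, 0.001]
wrist_force: [-0.9, 0.1, 6.5]
width: 0.393
grip_force: 32.1
```

Emit:
jog_arm --pt "-1 0 0 0 0" --pt "-1 0 0 0 0" --pt "-1 0 0 0 0" --pt "-1 0 0 0 0" --pt "-1 0 0 0 0" --force 70

```text
time: 5.95
tool_pos: [0.4567, -0.2916, 0.0154]
tcp_rot: [2.457, 1.954, 0.001]
wrist_force: [-0.3, 0.3, 4.9]
width: 0.386
grip_force: 72.6
```

```bash
python3 - <<'E'
from h import *
Z0=load('wrist'); P0=cloud(Z0)
im=cam('wrist'); Z=load('wrist'); P=cloud(Z); st()
ax=np.array([.2241,.9746]); ay=np.array([-.9746,.2241]); C=np.array([.4569,-.2904])
for Q in(P0,P):
    q=(Q[...,:2]-C); a=q@ax; b=q@ay
    for lo,hi,n in((-.01,.02,'top'),(.047,.064,'blade'),(.075,.1,'bench')):
        m=(a>lo)&(a<hi)&(abs(b)<.009); z=Q[...,2][m]; print(n,m.sum(),np.percentile(z,[10,50,90]).round(4) if len(z) else '')
    m=(Q[...,2]>.018)&(Q[...,2]<.034)&(abs(b)<.014)&(a>.03)&(a<.09); print('hook end',a[m].max(), 'n',m.sum(), 'b',np.median(b[m]))
E
```

```text
time 6.0
tool_pos [ 0.4567 -0.2916  0.0154]
tcp_rot [2.4572e+00 1.9539e+00 1.0000e-03]
wrist_force [-1.0581  0.1186  4.8962]
width 0.3899
grip_force 72.5663
[[ 0.225  0.974  0.002]
 [ 0.974 -0.225 -0.001]
 [-0.001  0.002 -1.   ]]
top 432 [0.0585 0.0599 0.061 ]
blade 1220 [0.0268 0.373  0.373 ]
bench 322 [-0.0017 -0.0007  0.0003]
hook end 0.06954197978325614 n 530 b 5.135891254335343e-05
top 5567 [0.0585 0.0897 0.1025]
blade 1309 [0.0252 0.026  0.0269]
bench 2735 [-0.0015 -0.0002  0.1575]
hook end 0.06987786810444681 n 3835 b -0.0007370939387637904
```

Emit:
jog_arm --pt "-1 0 0 -5 0" --pt "-1 0 0 -10 0" --pt "-1 0 0 -20 0" --pt "-1 0 0 -25 0" --pt "-1 0 0 -20 0" --pt "-1 0 0 -5 0" --pt "-1 0 0 0 0" --pt "-1 0 0 0 0"

```text
time: 6.67
tool_pos: [0.4552, -0.2905, 0.0988]
tcp_rot: [-2.458, -1.955, 0.0]
wrist_force: [-0.1, 0.1, -3.7]
width: 0.392
grip_force: 72.0
```

```bash
python3 - <<'E'
from h import *
st()
Z=load('top');P=cloud(Z)
for y in np.arange(-.35,.3,.05):
    m=(P[...,2]>.07)&(abs(P[...,1]-y)<.025)&(P[...,0]>.45); print(round(y,2),m.sum(),np.percentile(P[...,0][m],.5).round(3))
E
```

```text
time 6.6667
tool_pos [ 0.4552 -0.2905  0.0988]
tcp_rot [-2.4585e+00 -1.9550e+00  2.0000e-04]
wrist_force [-0.1319  0.1264 -3.6878]
width 0.3915
grip_force 71.9504
[[ 0.225  0.974 -0.   ]
 [ 0.974 -0.225  0.   ]
 [ 0.    -0.001 -1.   ]]
-0.35 2163 0.642
-0.3 2402 0.629
-0.25 2863 0.632
-0.2 2733 0.643
-0.15 3076 0.61
-0.1 3066 0.613
-0.05 2806 0.627
-0.0 2925 0.64
0.05 2881 0.656
0.1 2578 0.671
0.15 591 0.68
0.2 244 1.164
0.25 2623 0.832
```

Emit:
jog_arm --pt "-1 25 -0.6 0 0" --pt "-1 41 -0.7 0 0" --pt "-1 41 -0.7 0 0" --pt "-1 41 -0.7 0 0" --pt "-1 41 -0.7 0 0" --pt "-1 41 -0.7 0 0" --pt "-1 41 -0.7 0 0" --pt "-1 41 -0.7 0 0" --pt "-1 41 -0.7 0 0" --pt "-1 30 -0.5 0 0"

```text
time: 7.5
tool_pos: [0.5339, 0.0868, 0.097]
tcp_rot: [-2.456, -1.955, 0.004]
wrist_force: [0.1, -0.2, -3.1]
width: 0.392
grip_force: 71.9
```

Emit:
jog_arm --pt "-1 8 0 0 3" --pt "-1 0 0 0 3" --pt "-1 0 0 0 2.6" --pt "-1 0 0 0 0" --pt "-1 0 0 0 0" --pt "-1 0 0 0 0"

```text
time: 8.0
tool_pos: [0.5362, 0.0913, 0.098]
tcp_rot: [-2.597, -1.766, 0.003]
wrist_force: [-0.1, -0.1, -3.1]
width: 0.393
grip_force: 71.9
```

```bash
cat >> h.py <<'E'
EX=np.array([.3665,.9304]); EY=np.array([-.9304,.3665]); E0=np.array([.5610,.1511])
def rel():
    s=bot.read_state();A=R.from_rotvec(s['tcp_rot']).as_matrix(); p=np.array(s['tool_pos'])
    d=p[:2]-E0; f=np.array(s['wrist_force'])
    print('t',round(s['time'],2),'TCP edge x,y mm',(1000*d@EX).round(2),(1000*d@EY).round(2),'z',(1000*p[2]).round(2),'yaw',np.degrees(np.arctan2(A[1,0],A[0,0])).round(2),'F along,across,up',(f[:2]@EX).round(2),(f[:2]@EY).round(2),f[2].round(2),'M',np.round(s['torque'],2),'grip',round(s['grip_force'],1))
def tapecloud():
    cam('wrist');Z=load('wrist');P=cloud(Z); q=P[...,:2]-E0; return q@EX,q@EY,P[...,2],Z
E
python3 - <<'E'
from h import *
rel(); a,b,z,Z=tapecloud()
s=(abs(b)<.012)
m=s&(a>-.03)&(a<.03)&(z>.09)&(z<.13); print('hook outer end',a[m].max(),b[m].mean(),'blade z',np.median(z[m]))
m=(abs(b)<.02)&(a>-.03)&(a<.003)&(z>.024)&(z<.036); print('strip',m.sum(),a[m].min() if m.sum() else '',a[m].max() if m.sum() else'')
m=(abs(b)<.03)&(a>-.012)&(a<.012)
m2=m&(z>.024)&(z<.036); print('strip wide',m2.sum(),np.percentile(a[m2],[1,99]) if m2.sum() else '')
save(Z['im'],'w3.png')
E
```

```text
t 8.0 TCP edge x,y mm -64.71 1.15 z 97.95 yaw 68.43 F along,across,up -0.15 0.02 -3.1 M [ 0.01  0.07 -0.02] grip 71.9
hook outer end 0.006553437165203145 0.00011082056311792489 blade z 0.1088857885874283
strip 67 -0.0057588224852735855 0.00010740205219475881
strip wide 314 [-5.77001025e-03  9.48477684e-05]
```

View pics/w3.png

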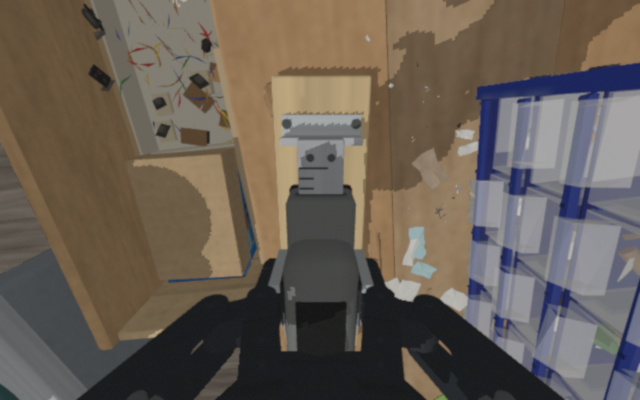

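Wrist view: the hook, at (320,150), hangs just past the strip at (322,130), centred. Its inner face is 3.5 mm beyond the far edge. I'll shift 2 mm forward and lower.

Emit:
jog_arm --pt "-1 2 0 10 0" --pt "-1 0 0 15 0" --pt "-1 0 0 15 0" --pt "-1 0 0 10 0" --pt "-1 0 0 0 0" --pt "-1 0 0 0 0" --pt "-1 0 0 0 0"

```text
time: 8.63
tool_pos: [0.5385, 0.0934, 0.0497]
tcp_rot: [2.598, 1.765, 0.001]
wrist_force: [-0.6, 0.4, -3.4]
width: 0.389
grip_force: 71.9
```

```bash
python3 - <<'E'
from h import *
rel(); a,b,z,Z=tapecloud()
s=(abs(b)<.012)
m=s&(a>-.03)&(a<.03)&(z>.05)&(z<.07); print('hook outer end',np.percentile(a[m],[50,99.5,100]),b[m].mean(),'blade z',np.median(z[m]))
m=(abs(b)<.03)&(a>-.012)&(a<.012)
m2=m&(z>.024)&(z<.036); print('strip wide',m2.sum(),np.percentile(a[m2],[1,99]) if m2.sum() else '')
E
```

```text
t 8.63 TCP edge x,y mm -61.9 -0.21 z 49.67 yaw 68.38 F along,across,up 0.11 0.73 -3.39 M [-0.01  0.02 -0.02] grip 71.9
hook outer end [-0.01114059  0.00928997  0.00945772] -0.0006615255149877636 blade z 0.06079591826474537
strip wide 672 [-5.91775636e-03  9.47509699e-05]
```

Emit:
jog_arm --pt "-1 0 0 5 0" --pt "-1 0 0 5 0" --pt "-1 0 0 5 0" --pt "-1 0 0 3 0" --pt "-1 0 0 2 0" --pt "-1 0 0 0 0" --pt "-1 0 0 0 0" --pt "-1 0 0 0 0"

```text
time: 9.35
tool_pos: [0.5381, 0.0935, 0.0294]
tcp_rot: [2.598, 1.765, 0.0]
wrist_force: [0.9, -0.1, -2.7]
width: 0.393
grip_force: 71.9
```

```bash
python3 - <<'E'
from h import *
rel()
E
```

```text
t 9.35 TCP edge x,y mm -62.01 0.15 z 29.37 yaw 68.39 F along,across,up 0.22 -0.85 -2.66 M [ 0.03 -0.   -0.05] grip 71.9
```

Emit:
jog_arm --pt "-1 -2 0 0.7 0" --pt "-1 -1.5 0 0 0" --pt "-1 -1 0 0 0" --pt "-1 -0.7 0 0 0" --pt "-1 -0.7 0 0 0" --pt "-1 -0.7 0 0 0" --pt "-1 -0.7 0 0 0" --pt "-1 -0.7 0 0 0" --pt "-1 -1 0 0 0" --pt "-1 -1 0 0 0"

```text
time: 10.18
tool_pos: [0.5346, 0.0845, 0.0287]
tcp_rot: [-2.598, -1.766, -0.001]
wrist_force: [1.8, 3.7, -3.7]
width: 0.391
grip_force: 71.8
```

```bash
python3 - <<'E'
from h import *
rel()
E
```

```text
t 10.18 TCP edge x,y mm -71.67 0.16 z 28.72 yaw 68.39 F along,across,up 4.08 -0.29 -3.72 M [ 0.63 -0.21  0.03] grip 71.8
```

The hook has caught, with a 4 N pull along the board. I'll draw further back.

Emit:
jog_arm --pt "-1 -2 0 0 0" --pt "-1 -3 0 0 0" --pt "-1 -3 0 0 0" --pt "-1 -3 0 0 0" --pt "-1 -2 0 0 0" --pt "-1 -1 0 0 0" --pt "-1 0 0 0 0" --pt "-1 0 0 0 0" --pt "-1 0 0 0 0" --pt "-1 0 0 0 0"

```text
time: 11.02
tool_pos: [0.5293, 0.0712, 0.0286]
tcp_rot: [2.598, 1.765, 0.0]
wrist_force: [1.3, 3.7, -1.9]
width: 0.388
grip_force: 71.8
```

```bash
python3 - <<'E'
from h import *
rel(); a,b,z,Z=tapecloud()
s=(abs(b)<.012)
m=s&(a>-.03)&(a<.03)&(z>.034)&(z<.047); print('hook outer end',np.percentile(a[m],[50,99.5,100]),b[m].mean(),'blade z',np.median(z[m]))
E
```

```text
t 11.02 TCP edge x,y mm -85.97 0.21 z 28.65 yaw 68.39 F along,across,up 3.96 0.19 -1.89 M [ 0.78 -0.26  0.06] grip 71.8
hook outer end [-0.01257181  0.00286424  0.00292998] -0.0007471048910709007 blade z 0.0393320841272653
```

Emit:
jog_arm --pt "-1 -2 0 0 0" --pt "-1 -3 0 0 0" --pt "-1 -3 0 0 0" --pt "-1 -2 0 0 0" --pt "-1 -1 0 0 0" --pt "-1 -1 0 0 0" --pt "-1 -0.5 0 0 0" --pt "-1 0 0 0 0" --pt "-1 0 0 0 0"

```text
time: 11.82
tool_pos: [0.5247, 0.0596, 0.0287]
tcp_rot: [2.599, 1.765, 0.001]
wrist_force: [1.2, 3.7, -2.9]
width: 0.39
grip_force: 71.8
```

```bash
python3 - <<'E'
from h import *
rel()
E
```

```text
t 11.82 TCP edge x,y mm -98.41 0.26 z 28.65 yaw 68.38 F along,across,up 3.89 0.29 -2.95 M [ 0.76 -0.35  0.  ] grip 71.8
```

Emit:
jog_arm --pt "-1 -0.5 0 0 0" --pt "-1 -0.5 0 0 0" --pt "-1 -0.5 0 0 0" --pt "-1 -0.4 0 0 0" --pt "-1 0 0 0 0"

```text
time: 12.23
tool_pos: [0.524, 0.0579, 0.0286]
tcp_rot: [-2.599, -1.765, -0.001]
wrist_force: [2.4, 4.3, -2.4]
width: 0.39
grip_force: 71.8
```

Emit:
jog_arm --pt "-1 -0.4 0 0 0" --pt "-1 0 0 0 0"

```text
time: 12.4
tool_pos: [0.5239, 0.0575, 0.0287]
tcp_rot: [2.599, 1.765, 0.001]
wrist_force: [2.3, 4.6, -3.4]
width: 0.39
grip_force: 71.8
```

Emit:
jog_arm --pt "-1 -0.4 0 0 0" --pt "-1 0 0 0 0"

```text
time: 12.57
tool_pos: [0.5237, 0.0572, 0.0286]
tcp_rot: [-2.599, -1.765, -0.001]
wrist_force: [1.2, 4.0, -3.5]
width: 0.391
grip_force: 71.8
```

Emit:
jog_arm --pt "-1 -0.3 0 0 0" --pt "-1 0 0 0 0"

```text
time: 12.73
tool_pos: [0.5236, 0.0569, 0.0286]
tcp_rot: [-2.599, -1.765, -0.001]
wrist_force: [1.1, 4.0, -3.6]
width: 0.391
grip_force: 71.8
```

Emit:
jog_arm --pt "-1 -0.3 0 0 0" --pt "-1 0 0 0 0"

```text
time: 12.9
tool_pos: [0.5236, 0.0567, 0.0287]
tcp_rot: [-2.599, -1.765, -0.001]
wrist_force: [2.6, 5.1, -3.6]
width: 0.388
grip_force: 71.8
```

Emit:
jog_arm --pt "-1 -0.3 0 0 0" --pt "-1 0 0 0 0"

```text
time: 13.07
tool_pos: [0.5234, 0.0564, 0.0286]
tcp_rot: [-2.599, -1.766, -0.001]
wrist_force: [2.3, 5.5, -3.1]
width: 0.386
grip_force: 71.8
```

Emit:
jog_arm --pt "-1 -0.3 0 0 0" --pt "-1 0 0 0 0"

```text
time: 13.23
tool_pos: [0.5233, 0.0563, 0.0286]
tcp_rot: [-2.598, -1.765, -0.001]
wrist_force: [2.1, 6.6, -3.6]
width: 0.389
grip_force: 71.8
```

Emit:
jog_arm --pt "-1 -0.3 0 0 0" --pt "-1 0 0 0 0"

```text
time: 13.4
tool_pos: [0.5234, 0.0563, 0.0287]
tcp_rot: [-2.598, -1.765, -0.002]
wrist_force: [2.5, 6.8, -4.1]
width: 0.387
grip_force: 71.8
```

```bash
python3 - <<'E'
from h import *
rel()
E
```

```text
t 13.4 TCP edge x,y mm -102.01 0.23 z 28.68 yaw 68.38 F along,across,up 7.21 0.14 -4.11 M [ 1.09 -0.42 -0.01] grip 71.8
```

Emit:
jog_arm --pt "-1 -0.4 0 0 0" --pt "-1 -0.4 0 0 0" --pt "-1 0 0 0 0" --pt "-1 0 0 0 0" --pt "-1 0 0 0 0" --pt "-1 0 0 0 0"

```text
time: 13.9
tool_pos: [0.5234, 0.0562, 0.0287]
tcp_rot: [-2.598, -1.765, -0.004]
wrist_force: [3.7, 10.0, -5.6]
width: 0.39
grip_force: 71.6
```

```bash
python3 - <<'E'
from h import *
rel()
E
```

```text
t 13.9 TCP edge x,y mm -102.04 0.22 z 28.71 yaw 68.37 F along,across,up 10.7 0.23 -5.57 M [ 1.44 -0.49  0.07] grip 71.6
```

Emit:
jog_arm --pt "-1 0 0 0.5 0" --pt "-1 0 0 0.5 0" --pt "-1 0 0 0.5 0" --pt "-1 0 0 0.5 0" --pt "-1 0 0 0 0"

```text
time: 14.32
tool_pos: [0.5237, 0.0561, 0.0276]
tcp_rot: [-2.598, -1.765, -0.004]
wrist_force: [1.2, 8.5, -0.6]
width: 0.385
grip_force: 72.5
```

```bash
python3 - <<'E'
from h import *
rel()
E
```

```text
t 14.32 TCP edge x,y mm -102.04 -0.15 z 27.56 yaw 68.37 F along,across,up 8.31 2.01 -0.59 M [ 1.61 -0.3   0.13] grip 72.5
```

Emit:
jog_arm --pt "-1 0 0 0.5 0" --pt "-1 0 0 0.5 0" --pt "-1 0 0 0.5 0" --pt "-1 0 0 0 0"

```text
time: 14.65
tool_pos: [0.5241, 0.056, 0.027]
tcp_rot: [-2.599, -1.765, -0.004]
wrist_force: [-0.2, 8.1, 7.3]
width: 0.387
grip_force: 72.9
```

Emit:
jog_arm --pt "-1 0 0 0.5 0" --pt "-1 0 0 0.5 0" --pt "-1 0 0 0.5 0" --pt "-1 0 0 0 0"

```text
time: 14.98
tool_pos: [0.5245, 0.0558, 0.0258]
tcp_rot: [2.598, 1.765, 0.005]
wrist_force: [-0.9, 7.8, 7.3]
width: 0.39
grip_force: 73.1
```

```bash
python3 - <<'E'
from h import *
rel()
E
```

```text
t 14.98 TCP edge x,y mm -102.02 -0.96 z 25.8 yaw 68.37 F along,across,up 6.96 3.67 7.28 M [1.27 0.13 0.05] grip 73.1
```

Emit:
jog_arm --pt "-1 -0.3 -0.3 0.5 0" --pt "-1 -0.2 -0.3 0.5 0" --pt "-1 -0.2 -0.2 0.5 0" --pt "-1 0 0 0 0"

```text
time: 15.32
tool_pos: [0.5246, 0.0558, 0.0249]
tcp_rot: [2.598, 1.764, 0.009]
wrist_force: [0.0, 9.0, 8.4]
width: 0.391
grip_force: 73.3
```

```bash
python3 - <<'E'
from h import *
rel()
E
```

```text
t 15.32 TCP edge x,y mm -101.98 -1.05 z 24.89 yaw 68.36 F along,across,up 8.36 3.25 8.43 M [ 1.45 -0.08  0.03] grip 73.3
```

Emit:
jog_arm --pt "-1 -0.2 -0.3 0.5 0" --pt "-1 -0.2 -0.3 0.5 0" --pt "-1 0 -0.2 0.5 0" --pt "-1 0 0 0 0"

```text
time: 15.65
tool_pos: [0.5246, 0.0558, 0.0241]
tcp_rot: [2.597, 1.764, 0.011]
wrist_force: [0.4, 9.8, 10.8]
width: 0.388
grip_force: 73.7
```

```bash
python3 - <<'E'
from h import *
rel()
E
```

```text
t 15.65 TCP edge x,y mm -101.99 -1.04 z 24.08 yaw 68.36 F along,across,up 9.25 3.18 10.76 M [1.42 0.   0.06] grip 73.7
```

Emit:
jog_arm --pt "-1 0 -0.2 0.5 0" --pt "-1 0 -0.2 0.5 0" --pt "-1 0 0 0.5 0" --pt "-1 0 0 0 0"

```text
time: 15.98
tool_pos: [0.5246, 0.0558, 0.024]
tcp_rot: [2.597, 1.764, 0.011]
wrist_force: [-2.9, 7.5, 20.9]
width: 0.394
grip_force: 75.0
```

```bash
python3 - <<'E'
from h import *
rel()
E
```

```text
t 15.98 TCP edge x,y mm -101.99 -1.02 z 23.98 yaw 68.37 F along,across,up 5.95 5.45 20.93 M [1.32 0.59 0.05] grip 75.0
```

Emit:
jog_arm --pt "-1 -0.5 -0.4 0 0" --pt "-1 -0.4 -0.4 0 0" --pt "-1 -0.4 0 0 0" --pt "-1 0 0 0 0" --pt "-1 0 0 0 0" --pt "-1 0 0 0 0"

```text
time: 16.48
tool_pos: [0.5246, 0.0558, 0.024]
tcp_rot: [2.597, 1.763, 0.016]
wrist_force: [1.3, 11.9, 17.0]
width: 0.387
grip_force: 74.2
```

```bash
python3 - <<'E'
from h import *
rel(); a,b,z,Z=tapecloud()
s=(abs(b)<.012)
m=s&(a>-.03)&(a<.03)&(z>.032)&(z<.047); print('hook outer end',np.percentile(a[m],[50,99.5,100]),b[m].mean(),'blade z',np.median(z[m]))
E
```

```text
t 16.48 TCP edge x,y mm -101.99 -1.01 z 24.01 yaw 68.35 F along,across,up 11.58 3.17 17.04 M [1.86 0.15 0.1 ] grip 74.2
hook outer end [-0.01243725  0.00260518  0.0029097 ] -0.0014787782610776422 blade z 0.03522637840797324
```

Emit:
jog_arm --pt "-1 0 0 0.4 0" --pt "-1 0 0 0.3 0" --pt "-1 0 0 0 0" --pt "-1 0 0 0 0" --pt "-1 0 0 0 0" --pt "-1 0 0 0 0"

```text
time: 17.03
tool_pos: [0.5246, 0.0558, 0.024]
tcp_rot: [2.597, 1.763, 0.015]
wrist_force: [-0.5, 12.3, 21.7]
width: 0.39
grip_force: 74.9
```

```bash
python3 - <<'E'
from h import *
rel(); A=R.from_rotvec(bot.read_state()['tcp_rot']).as_matrix(); print('tool z in edge frame',(A[:2,2]@EX).round(4),(A[:2,2]@EY).round(4))
E
```

```text
t 17.03 TCP edge x,y mm -101.98 -1.02 z 23.99 yaw 68.36 F along,across,up 11.24 4.92 21.66 M [1.83 0.54 0.06] grip 74.9
tool z in edge frame 0.0065 -0.0077
```

Emit:
jog_arm --pt "-1 0.4 -0.2 -0.5 0" --pt "-1 0.4 -0.2 -0.5 0" --pt "-1 0.4 -0.2 -0.5 0" --pt "-1 0.2 0 -0.5 0" --pt "-1 0 0 0 0" --pt "-1 0 0 0 0"

```text
time: 17.53
tool_pos: [0.5245, 0.0559, 0.0241]
tcp_rot: [2.595, 1.763, 0.014]
wrist_force: [4.4, 6.5, 7.6]
width: 0.39
grip_force: 73.0
```

```bash
python3 - <<'E'
from h import *
rel()
E
```

```text
t 17.53 TCP edge x,y mm -101.97 -0.91 z 24.06 yaw 68.38 F along,across,up 7.72 -1.73 7.56 M [ 0.95 -0.7   0.03] grip 73.0
```

Emit:
jog_arm --pt "-1 0.4 0.2 -0.4 0" --pt "-1 0.4 0.1 -0.3 0" --pt "-1 0.3 0 0 0" --pt "-1 0 0 0 0" --pt "-1 0 0 0 0" --force 40

```text
time: 17.95
tool_pos: [0.5244, 0.056, 0.0241]
tcp_rot: [2.594, 1.763, 0.011]
wrist_force: [5.1, 2.3, 4.4]
width: 0.393
grip_force: 72.8
```

```bash
python3 - <<'E'
from h import *
rel()
E
```

```text
t 17.95 TCP edge x,y mm -101.92 -0.84 z 24.08 yaw 68.4 F along,across,up 3.99 -3.88 4.39 M [ 0.53 -0.77 -0.03] grip 72.8
```

Emit:
jog_arm --pt "-1 0.4 0.4 -0.3 0" --pt "-1 0.3 0.3 0 0" --pt "-1 0 0 0 0" --pt "-1 0 0 0 0"

```text
time: 18.28
tool_pos: [0.5245, 0.056, 0.0241]
tcp_rot: [2.595, 1.763, 0.008]
wrist_force: [3.3, 0.5, 8.2]
width: 0.385
grip_force: 73.1
```

```bash
python3 - <<'E'
from h import *
rel()
E
```

```text
t 18.28 TCP edge x,y mm -101.88 -0.86 z 24.08 yaw 68.41 F along,across,up 1.63 -2.87 8.24 M [ 0.14 -0.64  0.01] grip 73.1
```

Nearly unloaded. I'll open gently.

Emit:
jog_arm --pt "-0.1 0 0.3 -0.3 0" --pt "-0.1 0 0 0 0" --pt "0.0 0 0 0 0" --pt "0.1 0 0 0 0" --pt "0.2 0 0 0 0" --pt "0.3 0 0 0 0" --pt "0.3 0 0 0 0"

```text
time: 18.87
tool_pos: [0.5204, 0.0563, 0.0212]
tcp_rot: [-2.598, -1.765, 0.002]
wrist_force: [0.3, -0.3, -0.6]
width: 0.655
grip_force: 0.0
```

```bash
python3 - <<'E'
from h import *
rel(); print(bot.read_state()['width'])
E
```

```text
t 18.87 TCP edge x,y mm -103.08 3.07 z 21.21 yaw 68.39 F along,across,up -0.18 -0.34 -0.65 M [ 0.    0.02 -0.02] grip 0.0
0.6545238218994057
```

Emit:
jog_arm --pt "0.35 1 2 0 0" --pt "0.35 0 1.9 -5 0" --pt "0.35 0 0 -10 0" --pt "0.35 0 0 -20 0" --pt "0.35 0 0 -35 0" --pt "0.35 0 0 -35 0" --pt "0.35 0 0 -35 0" --pt "0.35 0 0 0 0" --pt "0.35 0 0 0 0"

```text
time: 19.62
tool_pos: [0.5279, 0.056, 0.1662]
tcp_rot: [2.595, 1.763, 0.011]
wrist_force: [-0.6, 0.1, -0.4]
width: 0.672
grip_force: 0.0
```

```bash
python3 - <<'E'
from h import *
rel(); a,b,z,Z=tapecloud(); save(Z['im'],'w4.png')
s=(abs(b)<.012)
m=s&(a>-.03)&(a<.03)&(z>.03)&(z<.047); print('hook outer end',np.percentile(a[m],[50,99.5,100]),b[m].mean(),'blade z',np.median(z[m]))
m=(a>-.15)&(a<-.06)&(abs(b)<.03)&(z>.058)&(z<.075); q=np.stack([a[m],b[m]],1).astype(np.float32)*1000
print(m.sum(),cv2.minAreaRect(q),np.median(z[m]))
E
```

```text
t 19.62 TCP edge x,y mm -100.58 -4.02 z 166.19 yaw 68.39 F along,across,up -0.13 0.64 -0.37 M [-0.   -0.02  0.03] grip 0.0
hook outer end [-0.0128872   0.00261094  0.0026431 ] -0.0010665003077488958 blade z 0.03492600307174415
2220 ((-107.4327163696289, -0.8815898895263672), (63.64213943481445, 34.076324462890625), 0.023351162672042847) 0.06714060739444451
```

View pics/w4.png

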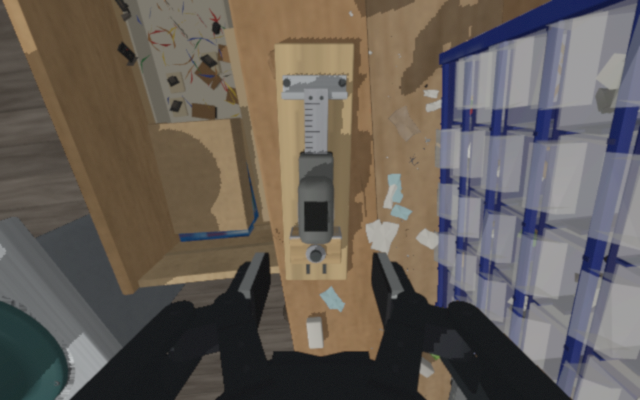

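Wrist view: the tape stands on the board with its hook over the strip at (316,95) and its heel against the stop at about (316,240). The hook face is within 0.5 mm of the edge, yaw error is 0.02°, and the case top is at about 67 mm, so the shoe is home. I'm handing it in.

```bash
python3 -c "
from workcell import bot
print(bot.finish_job())"
```

```text
the job is handed in; nothing more can be done
None
```

The tape was released standing locked on the setting board, hook on the strip and heel at the stop, and the job was handed in at about 20 s of the 67 s allowed; no verdict came back, so the result rests on my own last measurements.

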